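# Snap the mould board onto its studs

## Task

Take the mould board with four corner holes and the oblong wooden block, set it over the four studs of the metal bench fixture, and press it straight down until all four studs have clicked through and it sits flat and fully home; then let go. Do not drop it onto the studs, and leave the round-domed mould board where it is.

Things in the scene. Friction and masses are not known exactly. Their poses are not given: they have to be found in the camera images.
- mould_grip (a point): Loose mould board to mount: plywood 140 x 110 x 9 mm, 0.18 kg, four 26 mm through holes at x +-50, y +-36 mm, and on its middle an oblong wooden block 70 (x) x 44 (y) x 45 mm high: grip it across y. The point is the block's centre, 31.5 mm above the board's underside, 22.5 mm below the block's top; x along the long side, z up. Half a turn fits as well.
- fixture: Fixed aluminium plate 150 x 120 x 10 mm, long side along x; origin under its centre on the bench, z up. At x +-50, y +-36 mm stand four steel studs: shoulder 34 mm wide up to z 22 mm (the board rests on it when home), stem 22 mm thick to z 31, then a cone to a 5 mm tip at z 55, which leads in holes started up to 8 mm off. A grey sloping spring catch on each stud's outer x side.
- home (a point): Where mould_grip lies when the board is home: 53.5 mm above the fixture's origin, axes as the fixture's; the block's top is then 22.5 mm above this point. Laid on the studs and let go, the board centres itself and rests on the catches some 20 mm too high. About 10 to 15 N straight down on the middle of the block pushes it past all four catches, which spring out over the board's top.
- round_mould_grip (a point): Bystander, loose: board of the same size with a round wooden dome (54 mm across, 42 mm high) and only two holes, on its long middle line; it does not fit. The point lies 31.5 mm above its underside. To be left alone.
There are look-alikes about, which are no part of the job. Leave any purple or yellow look-alike of the part that bears mould_grip alone.

How it is judged:
At the end, for the whole second after the job is handed in: The mould board sits at rest and flat (within 2.5 degrees) on all four stud shoulders, within 3 mm of its full depth centred on the fixture within 6 mm and square to it within 4.5 degrees, all four studs snapped through its holes, the robot clear of it (z of mould_grip in the frame of home between -0.0035 and 0.003 m and horizontal distance between mould_grip and home below 0.006 m and angle between the z axis of mould_grip and the z axis of home, either way round below 0.045 rad and angle between the x axis of mould_grip and the x axis of home, either way round below 0.08 rad and linear speed of mould below 0.02 m/s); the robot touches nothing.
It fails at once if the mould board falls freely from more than about 25 mm (linear speed of mould above 0.7 m/s and contact force between the fingers and mould below 0.05 N).
It fails at once if the round-domed mould board is moved more than 20 mm (distance of round_mould_grip from where it was at the start of the episode above 0.02 m).
It also fails if it takes over 53 s, if anything falls off the work surface, if the arm or the gripper's body presses on something with over 40 N, if the wrist force passes 120 N, or if a joint passes its speed limit or range.

## Robot

A 6-joint arm with a two-finger parallel gripper is mounted at the origin on the work surface. World frame = base frame: x ahead of the robot, y to its left, z up, the work surface at z = 0. Lengths are in m, angles in rad, forces in N, time in s.
With the tool pointing down it reaches from about 0.25 to 0.85 m from the base axis. Payload 12.5 kg.
Tool frame: the origin (TCP) lies midway between the tips of the shut fingers; the grasp point (between the pads) lies 19 mm behind it; z points along the fingers, y is the line along which they close (so a half turn about z gives the same grasp; the last joint's range is limited). The gripper opens to 93 mm and grips with 3 to 60 N. Pads are 15 mm wide; open, the fingers measure 128 mm over their backs; the gripper's body (75 mm by 188 mm) begins 65 mm behind the grasp point.
Start: joints at [-1.263, 0.351, 1.652, -0, 1.139, -0.085], TCP at [0.211, -0.508, 0.181] pointing down, gripper open.
Joint ranges: [-2.75, 2.75], [-0.79, 2.1], [0.01, 2.65], [-1.57, 4.71], [0.07, 3.14], [-2.87, 2.87]. Speed limits (rad/s): [2.22, 2.22, 2.79, 3.14, 3.14, 3.14].

## Interface

Orientations are given as a rotation vector (axis times angle).
In Python, from station import ctrl gives the robot as it stands. Calls block until the motion is done:
- ctrl.goto(position, orientation): joint-space move of the TCP to a pose.
- ctrl.servo_line(position, rate=0.15, attitude=None): straight line of the TCP; attitude=None keeps the orientation; rate is the mean speed in m/s.
- ctrl.movej(angles): joint-space move.
- ctrl.gripper_open() and ctrl.clamp(): open the fingers fully, or close them until they stop; the grip force is fixed at half the most.
- ctrl.sleep(seconds).
- ctrl.ik(position, orientation): joint angles nearest the present ones, or None.
- ctrl.grab_frame(name): name is "scene" or "top" or "wrist"; returns (picture, depth): 420x560x3 uint8, blue, green, red; 420x560 float32, m along the optical axis (not along the pixel's ray), 0 where there is no reading.
- ctrl.camera_info(name): a dict with "mtx" (3x3 intrinsics, pixels), "world_from_camera" (4x4, takes a point from camera to world coordinates); the wrist camera has in their place "mount" (4x4, takes a point from camera to tool coordinates, whose origin is the TCP and whose axes are the flange's). Camera axes: x right, y down, z forward; pixel columns grow to the right and rows downward; lengths in m; the calibration is good to about 2 mm. A picture is of the moment at which its call begins: read the wrist's pose just before it. camera_info takes no time and is no camera call.
A pose or a line that the arm cannot do raises ctrl.Unreachable and nothing moves.
- ctrl.hand_in(): hands the job in; it is judged then, once.
Trained networks look in the newest picture that a camera, given by its name, has taken for a name from the list of things; names that differ only in an ending like _2 or _b are one class to them, and where a whole thing is asked for, a point or a joint stands for the part that bears it (a point fixed in the world has none). Each returns a list of dicts, best first, with "p" (0 to 1); they miss things now and then, are a little off and sometimes report something else, mostly with a low value. They report only what shows in the picture. A call takes as long as a camera call. They do not tell look-alikes from the thing itself.
- ctrl.find_in(camera, name): "rect" ([centre column, centre row, width, height] in pixels, round what is visible of it).
- ctrl.landmark_of(camera, name): "xy" ([column, row] in pixels: a listed point, or the origin of a listed thing).
Readings, each from a call of its own:
- ctrl.read_time(): time.
- ctrl.read_q(): joint angles.
- ctrl.read_joint_velocities(): joint speeds.
- ctrl.read_tau(): joint torques, N m.
- ctrl.read_tool_pos(): TCP position.
- ctrl.read_ee_rot(): TCP orientation.
- ctrl.read_force(): force on the tool from outside, world axes, zero at the start.
- ctrl.read_torque(): the same for the moment, N m.
- ctrl.read_width(): finger opening in m.
- ctrl.read_finger_force(): force on a finger pad.
Only numpy, scipy, OpenCV 4.12 (cv2) and the standard library are available. Lean on these libraries where they do the work, as an engineer would, in place of code of your own. Each camera call takes 0.05 s, during which the arm holds its last target. There are 200 camera calls.

## Working session

There is one attempt and no reset: what is moved stays moved. The work goes in short steps, each a Python script; the robot and the scene stay as the last script left them, time stands still between calls to the robot, and variables do not carry over. Pictures are saved under pics/ and viewed, at most 10 in all, crops included, and the job is handed in when it is done.

```bash
mkdir -p pics; ls
python3 - <<'E'
from station import ctrl
import cv2,numpy as np
for c in ("top","scene"):
    p,d=ctrl.grab_frame(c); cv2.imwrite(f"pics/{c}0.png",p); np.save(f"pics/{c}0.npy",d)
    print(c,np.round(ctrl.camera_info(c)["world_from_camera"],3).tolist(),ctrl.camera_info(c)["mtx"].tolist())
    for n in ("mould_grip","fixture","home","round_mould_grip"):
        print(n,[(np.round(r["xy"],1).tolist(),round(r["p"],2)) for r in ctrl.landmark_of(c,n)],[(np.round(r["rect"]).tolist(),round(r["p"],2)) for r in ctrl.find_in(c,n)] if n!="home" else "")
print(ctrl.read_time(),ctrl.read_ee_rot(), ctrl.camera_info("wrist"))
E
```

```text
pics
top [[0.005, -0.997, 0.076, 0.265], [-1.0, -0.003, 0.019, -0.087], [-0.018, -0.076, -0.997, 1.633], [0.0, 0.0, 0.0, 1.0]] [[544.1044852803625, 0.0, 276.08260698573804], [0.0, 544.1044852803625, 206.07474485167393], [0.0, 0.0, 1.0]]
mould_grip [([351.7, 188.0], 0.73), ([353.3, 261.9], 0.68), ([422.6, 182.4], 0.59)] [([356.0, 264.0, 50.0, 45.0], 0.85), ([418.0, 184.0, 54.0, 53.0], 0.7), ([351.0, 189.0, 45.0, 51.0], 0.62)]
fixture [([149.2, 150.2], 0.82)] [([151.0, 157.0, 51.0, 58.0], 0.78)]
home [([146.9, 153.6], 0.66)] 
round_mould_grip [([249.2, 152.2], 0.64)] [([250.0, 155.0, 47.0, 52.0], 0.58), ([149.0, 156.0, 52.0, 56.0], 0.18)]
scene [[-0.036, 0.729, -0.684, 1.359], [0.999, 0.021, -0.03, -0.022], [-0.008, -0.684, -0.729, 1.128], [0.0, 0.0, 0.0, 1.0]] [[520.7096834061895, 0.0, 274.7301836294781], [0.0, 520.7096834061895, 212.70318734273218], [0.0, 0.0, 1.0]]
mould_grip [([195.6, 236.8], 0.9), ([121.5, 242.6], 0.85), ([208.1, 184.3], 0.64)] [([203.0, 189.0, 46.0, 32.0], 0.93), ([127.0, 251.0, 56.0, 57.0], 0.92), ([196.0, 244.0, 54.0, 46.0], 0.57)]
fixture [([420.3, 281.5], 0.87)] [([421.0, 281.0, 45.0, 58.0], 0.9)]
home [([425.3, 271.1], 0.88)] 
round_mould_grip [([308.9, 275.0], 0.8)] [([308.0, 282.0, 52.0, 53.0], 0.98)]
0.8 [3.08116247e+00 6.13087929e-01 6.25397806e-06] {'mtx': array([[330.81286766,   0.        , 281.76927445],
       [  0.        , 330.81286766, 205.89444465],
       [  0.        ,   0.        ,   1.        ]]), 'mount': array([[-4.64942971e-04, -9.54150702e-01, -2.99326280e-01,
         8.33484940e-02],
       [ 9.99999078e-01, -8.25587028e-04,  1.07839479e-03,
         7.21076805e-04],
       [-1.27607104e-03, -2.99325503e-01,  9.54150206e-01,
        -2.04084711e-01],
       [ 0.00000000e+00,  0.00000000e+00,  0.00000000e+00,
         1.00000000e+00]])}
```

Run:
```python
import cv2
p=cv2.imread("pics/top0.png"); s=cv2.imread("pics/scene0.png")
cv2.imwrite("pics/topcrop.png",cv2.resize(p[110:310,100:460],(792,440),interpolation=cv2.INTER_CUBIC))
cv2.imwrite("pics/scenecrop.png",cv2.resize(s[150:330,80:460],(798,378),interpolation=cv2.INTER_CUBIC))
```

```text
(no output)
```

View pics/topcrop.png

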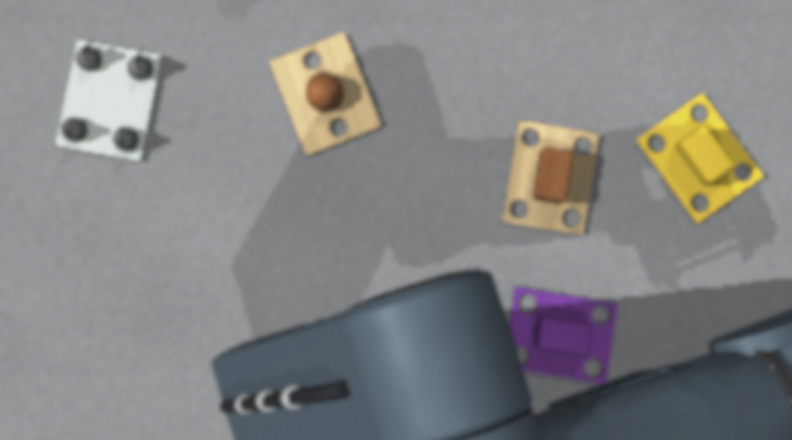

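View pics/scenecrop.png

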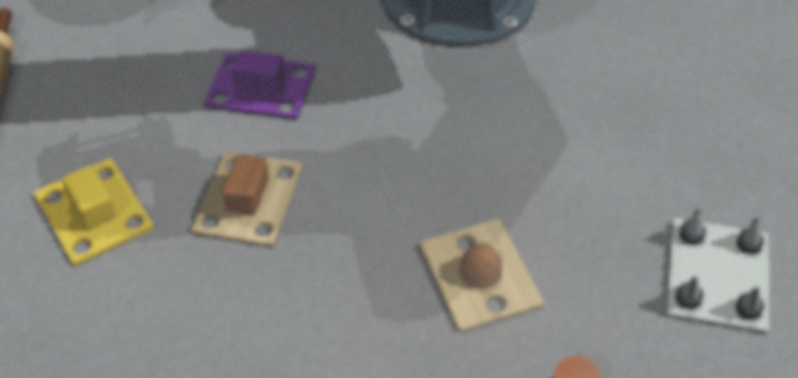

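The top view shows three four-hole boards: purple at (356,264), yellow at (418,184) and natural wood at (351,188). The round-domed board is at (247,152) and the fixture at (149,155). The wooden one at (351,188) fits: it has a wooden oblong block and four holes, and it isn't purple or yellow. In the scene view, something wooden also shows at the left edge near (82,165), so I'll check that too.

```bash
cat > h.py <<'E'
import cv2,numpy as np
from station import ctrl
def world(cam,d):
    i=ctrl.camera_info(cam);K=i["mtx"];v,u=np.mgrid[:420,:560]
    P=np.stack([(u-K[0,2])/K[0,0]*d,(v-K[1,2])/K[1,1]*d,d,np.ones_like(d)],-1)@i["world_from_camera"].T
    return P[...,:3]
def pix(cam,uv,z):
    i=ctrl.camera_info(cam);T=i["world_from_camera"];r=T[:3,:3]@np.linalg.inv(i["mtx"])@[uv[0],uv[1],1]
    return T[:3,3]+r*(z-T[2,3])/r[2]
E
python3 - <<'E'
from h import *
p=cv2.imread("pics/top0.png");s=cv2.imread("pics/scene0.png");d=np.load("pics/top0.npy");W=world("top",d)
print("table z",np.median(W[130:240,180:210,2]))
for n,(u,v),zt in (("mould",(351,188),.054),("fix",(149,155),.01),("round",(249,154),.05)):
    m=np.zeros((420,560),bool);m[v-36:v+36,u-36:u+36]=1
    m&=(d>0)
    hsv=cv2.cvtColor(p,cv2.COLOR_BGR2HSV)
    for lab,lo,hi in (("board",.004,.08),("top",.035,.08)):
        mm=(m&(W[...,2]>lo)&(W[...,2]<hi)).astype(np.uint8)
        k,L,st,ce=cv2.connectedComponentsWithStats(mm)
        if k<2: continue
        b=L==1+np.argmax(st[1:,4]); 
        q=W[b];pts=(q[:,:2]*1000).astype(np.float32)
        print(n,lab,b.sum(),"z pct",np.percentile(q[:,2],[5,50,95]).round(4),"rect",cv2.minAreaRect(pts),"mean",pts.mean(0))
for n,c,uv,z in (("mould","top",(351.7,188),.0315),("mould","scene",(195.6,236.8),.0315),("home","top",(146.9,153.6),.0535),("home","scene",(425.3,271.1),.0535),("fix","top",(149.2,150.2),0),("fix","scene",(420.3,281.5),0)):
    print(n,c,pix(c,uv,z).round(4))
a=cv2.resize(p[150:226,310:390],(400,380),interpolation=cv2.INTER_CUBIC)
b=cv2.resize(s[130:230,0:100],(380,380),interpolation=cv2.INTER_CUBIC)
cv2.imwrite("pics/conf.png",np.hstack([a,b]))
E
```

```text
table z 0.0006961790312461913
mould board 1513 z pct [0.005  0.0113 0.0573] rect ((433.4534912109375, -283.16302490234375), (129.83282470703125, 165.9044952392578), 80.70580291748047) mean [ 433.41858 -278.0084 ]
mould top 374 z pct [0.0439 0.054  0.06  ] rect ((435.3702087402344, -278.5534973144531), (44.53046417236328, 70.71749114990234), 80.3504638671875) mean [ 434.4288  -277.36642]
fix board 2038 z pct [0.0052 0.0118 0.0422] rect ((553.420166015625, 324.5179748535156), (149.55567932128906, 194.9486083984375), 76.92745208740234) mean [541.4387  325.07175]
fix top 43 z pct [0.0369 0.0468 0.0616] rect ((494.58441162109375, 369.0804748535156), (13.633035659790039, 24.485769271850586), 79.53482055664062) mean [494.94437 369.41873]
round board 1602 z pct [0.0048 0.0106 0.0474] rect ((545.5999755859375, 26.179840087890625), (165.31321716308594, 139.6750030517578), 21.797584533691406) mean [549.1488    29.653824]
round top 195 z pct [0.0373 0.0459 0.0548] rect ((550.2023315429688, 30.10025405883789), (47.353660583496094, 45.5091552734375), 73.33397674560547) mean [548.7303    29.092695]
mould top [ 0.441  -0.2799  0.0315]
mould scene [ 0.428  -0.2837  0.0315]
home top [0.5391 0.3242 0.0535]
home scene [0.5444 0.3252 0.0535]
fix top [0.5588 0.3313 0.    ]
fix scene [0.5384 0.3239 0.    ]
```

View pics/conf.png

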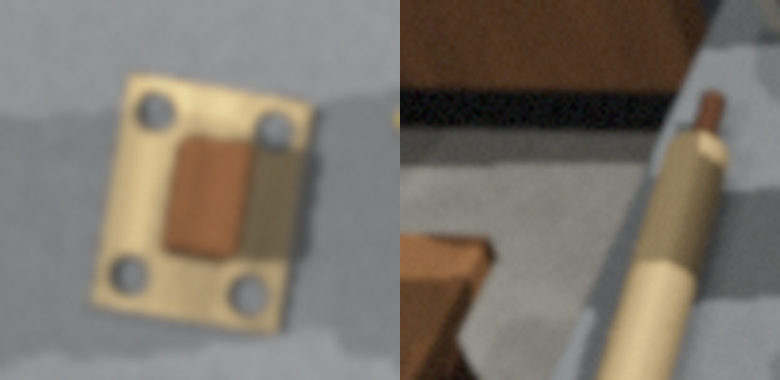

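The left crop confirms the natural wooden board with its oblong block and four holes. On the right are a rolling pin and boxes, which have nothing to do with the job. Next I look at the fixture and then the mould with the wrist camera.

```bash
cat >> h.py <<'E'
from scipy.spatial.transform import Rotation as R
def down(a): return np.pi*np.array([np.cos(a/2),np.sin(a/2),0])
def wlook(name):
    t=np.eye(4);t[:3,3]=ctrl.read_tool_pos();t[:3,:3]=R.from_rotvec(ctrl.read_ee_rot()).as_matrix()
    p,d=ctrl.grab_frame("wrist");i=ctrl.camera_info("wrist");K=i["mtx"];T=t@i["mount"];v,u=np.mgrid[:420,:560]
    P=np.stack([(u-K[0,2])/K[0,0]*d,(v-K[1,2])/K[1,1]*d,d,np.ones_like(d)],-1)@T.T
    cv2.imwrite(f"pics/{name}.png",p);np.savez(f"pics/{name}.npz",W=P[...,:3],d=d,T=T,K=K)
    return p,P[...,:3],d
E
python3 - <<'E'
from h import *
for n,xy in (("wfix",(.541,.325)),("wmould",(.4345,-.278))):
    ctrl.goto([*xy,.22],down(np.radians(-10))); p,W,d=wlook(n)
    print(n,ctrl.read_time(),ctrl.read_tool_pos().round(4) if hasattr(ctrl.read_tool_pos(),'round') else ctrl.read_tool_pos(), ctrl.read_q())
    for k in ("mould_grip","home"): print(k,[(np.round(r["xy"],1).tolist(),round(r["p"],2)) for r in ctrl.landmark_of("wrist",k)])
a=cv2.imread("pics/wfix.png");b=cv2.imread("pics/wmould.png")
cv2.imwrite("pics/both.png",cv2.resize(np.hstack([a,b]),(800,300),interpolation=cv2.INTER_AREA))
for n,c in (("wfix",(.541,.325)),("wmould",(.4345,-.278))):
    W=np.load(f"pics/{n}.npz")["W"];r=np.hypot(W[...,0]-c[0],W[...,1]-c[1])
    print(n,"table",np.median(W[(r>.1)&(r<.14)][:,2]))
    for lo,hi in ((.004,.016),(.004,.08),(.045,.07)):
        m=((r<.1)&(W[...,2]>lo)&(W[...,2]<hi)).astype(np.uint8);k,L,st,_=cv2.connectedComponentsWithStats(m)
        for j in range(1,k):
            if st[j,4]>15:
                q=W[L==j]*1000;rr=cv2.minAreaRect(q[:,:2].astype(np.float32))
                print(lo,hi,st[j,4],q.mean(0).round(1),np.round(rr[0],1),np.round(rr[1],1),round(rr[2],1))
E
```

```text
wfix 3.9917 [0.5413 0.3244 0.22  ] [ 4.66287963e-01  4.66734252e-01  1.38022717e+00 -1.35412302e-04
  1.29467392e+00  2.21242055e+00]
mould_grip []
home [([278.9, 183.1], 0.94)]
wmould 6.3333 [ 0.4349 -0.2775  0.22  ] [-6.58233472e-01  2.48879572e-01  1.69029973e+00  1.01019467e-04
  1.20235141e+00  1.08612462e+00]
mould_grip [([452.7, 127.3], 0.82), ([280.9, 172.8], 0.67), ([315.7, 324.4], 0.65)]
home []
wfix table 8.466285446334654e-05
0.004 0.016 8399 [545.  326.2  10.1] [539.9 327. ] [120.  149.2] 79.7
0.004 0.08 10866 [545.  326.1  15. ] [539.9 327. ] [120.  149.2] 79.7
0.045 0.07 128 [598.4 352.2  52.7] [598.3 353.3] [17.6 10.7] 2.0
0.045 0.07 127 [585.7 282.8  53.1] [585.7 283.1] [10.  17.7] 86.6
0.045 0.07 105 [496.7 370.9  52.4] [494.2 370.6] [16.8 11.6] 15.0
0.045 0.07 104 [483.9 301.3  52.6] [480.9 300.7] [11.1 16.8] 85.2
wmould table 7.154308076756655e-05
0.004 0.016 5852 [ 440. -281.    9.] [ 433.6 -279.7] [110.3 139.9] 80.6
0.004 0.08 8148 [ 439.2 -280.8   21.2] [ 433.6 -279.7] [110.3 139.9] 80.6
0.045 0.07 2189 [ 435.7 -279.9   53.5] [ 434.3 -279.4] [43.2 68.5] 81.1
```

View pics/both.png

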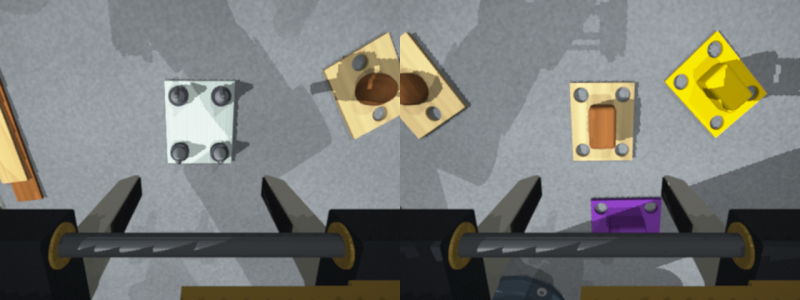

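The wrist view puts the fixture at about (202,122) in the left half and the wooden mould at about (602,122) in the right half. The fitted sizes are 120x149 and 110x140 mm, which match the given ones. Now I grasp and lift the mould.

Run:
```python
from h import *
a=np.radians(-9.4)
ctrl.goto([.434,-.2796,.09],down(a)); ctrl.servo_line([.434,-.2796,.020],rate=.08)
print("F",ctrl.read_force()); ctrl.clamp()
print("w",ctrl.read_width(),ctrl.read_finger_force())
ctrl.servo_line([.434,-.2796,.20],rate=.12)
print("w",ctrl.read_width(),ctrl.read_finger_force(),ctrl.read_force())
ctrl.goto([.540,.327,.20],down(np.radians(-10.3)))
print("w",ctrl.read_width(),ctrl.read_tool_pos(),ctrl.read_time())
p,W,d=wlook("held")
```

```text
F [-0.33143811 -0.50377406  0.21601635]
w 0.00036099289314071284 0.0
w 0.0005833600326823509 0.0 [-0.26616359 -0.58679395  0.61829104]
w 0.0003546032179342028 [0.54044411 0.32617375 0.20008017] 13.3417
```

View pics/held.png

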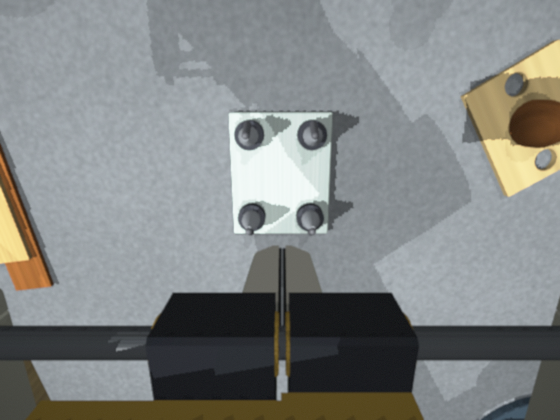

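The grasp missed: the image shows the fingers shut and empty at about (282,250), with the fixture at (281,173). I need to find out why, so I'll measure the fingertip from wrist depth and look at the board from the top camera.

Run:
```python
from h import *
f=np.load("pics/held.npz");d=f["d"];K=f["K"];M=ctrl.camera_info("wrist")["mount"]
for u,v in ((276,250),(288,250),(275,260),(290,260),(270,280),(295,280),(220,320)):
    z=d[v,u];print((u,v),round(float(z),4),(M@[(u-K[0,2])/K[0,0]*z,(v-K[1,2])/K[1,1]*z,z,1])[:3].round(4))
print("tool",ctrl.read_tool_pos(),ctrl.read_ee_rot(),ctrl.read_q(),ctrl.read_width())
p,d=ctrl.grab_frame("top");W=world("top",d);cv2.imwrite("pics/top1.png",p)
s,_=ctrl.grab_frame("scene");cv2.imwrite("pics/scene1.png",s)
r=np.hypot(W[...,0]-.434,W[...,1]+.28)
for lo,hi in ((.004,.08),(.04,.07)):
  m=((r<.1)&(W[...,2]>lo)&(W[...,2]<hi)).astype(np.float32)>0
  q=W[m];print(len(q),q.mean(0),cv2.minAreaRect((q[:,:2]*1000).astype(np.float32)))
cv2.imwrite("pics/v1.png",np.hstack([cv2.resize(p[130:250,300:460],(400,300)),cv2.resize(s[150:300,80:280],(400,300))]))
```

```text
(276, 250) 0.1739 [ 0.0097 -0.0021 -0.045 ]
(288, 250) 0.1748 [ 0.0093  0.0043 -0.0442]
(275, 260) 0.1648 [ 0.0089 -0.0024 -0.0549]
(290, 260) 0.1634 [ 0.0095  0.005  -0.0561]
(270, 280) 0.1455 [ 0.0092 -0.0043 -0.075 ]
(295, 280) 0.1453 [ 0.0093  0.0067 -0.0751]
(220, 320) 0.0766 [ 0.0357 -0.0135 -0.1388]
tool [0.54041702 0.32616927 0.20005678] [ 3.12867469e+00 -2.83799496e-01  1.24627150e-04] [ 4.69344639e-01  4.82521175e-01  1.40479946e+00 -1.09174074e-04
  1.25424341e+00  2.22109816e+00] 0.0004062477536817582
1790 [ 0.4344357  -0.27834219  0.01830902] ((431.9481506347656, -280.13189697265625), (198.4206085205078, 191.5689697265625), 86.7264633178711)
363 [ 0.43475615 -0.27784498  0.05355669] ((435.0391540527344, -278.89532470703125), (44.470638275146484, 70.22761535644531), 79.90148162841797)
```

View pics/v1.png

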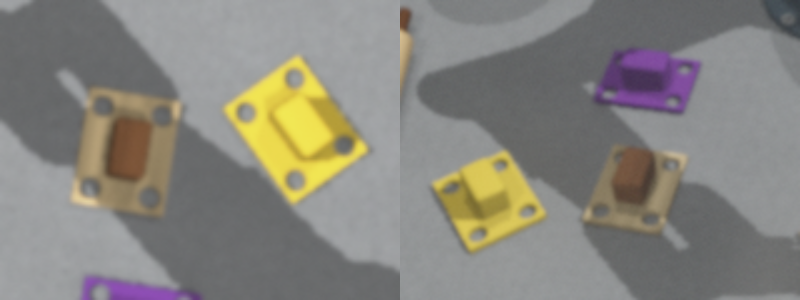

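Board and block haven't moved: the wooden board is at (130,150) in the left crop. Wrist depth shows the real fingertips about 43 mm short of the reported TCP. The same images give table and board heights correct to the millimetre, so the camera isn't the cause. The fingers therefore closed above the 54 mm block top, so I'll measure the offset precisely and regrasp with force checks.

Run:
```python
from h import *
f=np.load("pics/held.npz");d=f["d"];K=f["K"];M=ctrl.camera_info("wrist")["mount"]
v,u=np.mgrid[:420,:560];P=np.stack([(u-K[0,2])/K[0,0]*d,(v-K[1,2])/K[1,1]*d,d,np.ones_like(d)],-1)@M.T
m=(d>0)&(d<.21)&(v<275)&(abs(u-282)<40);q=P[m]
zt=np.percentile(q[:,2],99.5);print("tip z",q[:,2].max(),zt,"y mid",(q[:,1].min()+q[:,1].max())/2,"x",np.percentile(q[:,0],[5,50,95]))
L=-zt
ctrl.gripper_open()
a=np.radians(-9.4)
ctrl.goto([.434,-.2796,.09],down(a))
for tip in (.060,.040,.028,.022):
    ctrl.servo_line([.434,-.2796,tip-L],rate=.08); F=ctrl.read_force();print(tip,np.round(F,2),ctrl.read_tool_pos())
    if np.linalg.norm(F)>6: raise SystemExit("contact")
ctrl.clamp();w=ctrl.read_width();print("w",w,ctrl.read_finger_force(),ctrl.read_time(),"L",L)
wlook("grasp")
```

```text
tip z -0.037400376015853914 -0.038431442909565496 y mid 0.000758235581672366 x [0.00807509 0.00948162 0.00998126]
0.06 [-0.67 -1.21 -0.11] [ 0.43428135 -0.27979439  0.02197903]
0.04 [-0.48  0.31  0.22] [ 0.43383396 -0.27946238  0.00132553]
0.028 [ 0.03 -0.27  0.98] [ 0.43376002 -0.27940729 -0.01075932]
0.022 [ 1.05 -0.66  0.58] [ 0.43388219 -0.27949652 -0.01664411]
w 0.043857208719756104 30.00001162290573 19.9833 L 0.038431442909565496
```

The gripper now holds the block: width 43.9 mm, 30 N. I lift it, carry it over, and check before descending.

Run:
```python
from h import *
b=np.array([.434,-.2796])
ctrl.servo_line([*b,.13],rate=.12); print("w",ctrl.read_width(),np.round(ctrl.read_force(),2))
ctrl.goto([.540,.327,.13],down(np.radians(-10.3)))
ctrl.servo_line([.540,.327,.06],rate=.1)
print("w",ctrl.read_width(),np.round(ctrl.read_force(),2),ctrl.read_tool_pos(),ctrl.read_time())
p,W,d=wlook("over")
r=np.hypot(W[...,0]-.54,W[...,1]-.327)
m=(r<.1)&(W[...,2]>.068)&(W[...,2]<.1);q=W[m]*1000
print(np.percentile(q[:,2],[10,50,90]),cv2.minAreaRect(q[:,:2].astype(np.float32)))
s,_=ctrl.grab_frame("scene");cv2.imwrite("pics/v2.png",np.hstack([cv2.resize(p,(480,360)),cv2.resize(s[210:330,360:460],(300,360))]))
```

```text
w 0.043889313742702274 [ 1.76 -0.53 -2.26]
w 0.04366786683957231 [-0.72  0.31 -1.9 ] [0.54042924 0.32720082 0.06062097] 24.45
[85.18012148 86.15967891 87.03682024] ((555.1994018554688, 323.72900390625), (111.01531219482422, 108.4606704711914), 79.66999053955078)
```

View pics/v2.png

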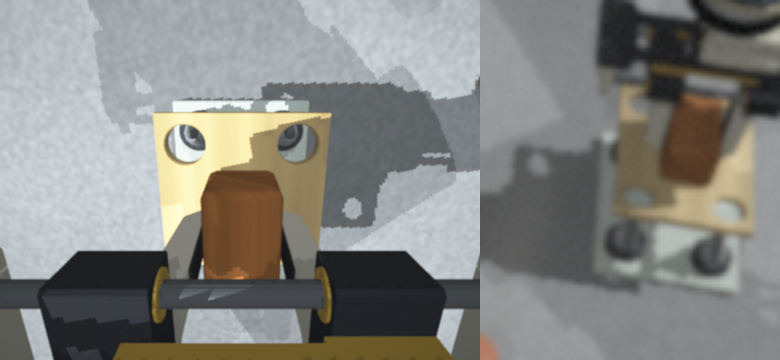

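The board hangs level over the studs, which show through the front holes at (190,138) and (290,138). From its far edge and width its centre comes out at (539.7,326.6) mm, against (540,327) for the fixture. Now I lower it slowly and press.

Run:
```python
from h import *
for z in (.045,.038,.032,.027,.022,.018,.014,.010,.0075,.0056,.004):
    ctrl.servo_line([.540,.327,z],rate=.04)
    F=ctrl.read_force();print(z,np.round(F,1),np.round(ctrl.read_tool_pos(),4),round(ctrl.read_width(),4))
    if np.linalg.norm(F)>45: print("stop");break
print(ctrl.read_time())
p,W,d=wlook("pressed")
r=np.hypot(W[...,0]-.54,W[...,1]-.327)
m=(r<.09)&(abs(W[...,2]-.031)<.012);q=W[m]
h,e=np.histogram(q[:,2],24);print(list(zip(e.round(3),h)))
```

```text
0.045 [ 0.5  0.1 -2.6] [0.5399 0.327  0.0448] 0.0439
0.038 [ 0.6 -0.8 -3.2] [0.5398 0.3269 0.0377] 0.0436
0.032 [-0.2 -0.2 -2.1] [0.5398 0.3269 0.0317] 0.0436
0.027 [-0.1  0.8 -2.3] [0.5399 0.3269 0.0267] 0.0437
0.022 [-0.2 -0.5 -1. ] [0.54   0.327  0.0219] 0.0438
0.018 [ 0.3  0.5 -4.6] [0.5397 0.3268 0.0174] 0.0436
0.014 [ 1.  -1.7 -5. ] [0.5396 0.3266 0.0133] 0.0437
0.01 [-0.3 -1.4 -4. ] [0.5397 0.3268 0.0095] 0.0436
0.0075 [ 0.5  1.1 -9.8] [0.5396 0.3269 0.0068] 0.0434
0.0056 [-2.4 -0.8 -4.4] [0.5398 0.3269 0.0056] 0.044
0.004 [-8.  -4.1 12.8] [0.5399 0.3269 0.0055] 0.0439
27.75
[(np.float64(0.02), np.int64(28)), (np.float64(0.021), np.int64(203)), (np.float64(0.022), np.int64(268)), (np.float64(0.023), np.int64(114)), (np.float64(0.024), np.int64(62)), (np.float64(0.025), np.int64(57)), (np.float64(0.026), np.int64(72)), (np.float64(0.027), np.int64(85)), (np.float64(0.028), np.int64(145)), (np.float64(0.029), np.int64(410)), (np.float64(0.03), np.int64(3575)), (np.float64(0.031), np.int64(8905)), (np.float64(0.032), np.int64(3394)), (np.float64(0.033), np.int64(289)), (np.float64(0.034), np.int64(114)), (np.float64(0.034), np.int64(114)), (np.float64(0.035), np.int64(124)), (np.float64(0.036), np.int64(144)), (np.float64(0.037), np.int64(117)), (np.float64(0.038), np.int64(171)), (np.float64(0.039), np.int64(116)), (np.float64(0.04), np.int64(147)), (np.float64(0.041), np.int64(121)), (np.float64(0.042), np.int64(134))]
```

Board top measures 31 mm, which is exactly home, and the TCP stopped on the shoulders. I release, back off and inspect.

Run:
```python
from h import *
ctrl.gripper_open(); ctrl.servo_line([.540,.327,.16],rate=.15)
p,W,d=wlook("done"); print(ctrl.read_time(),ctrl.read_width())
r=np.hypot(W[...,0]-.54,W[...,1]-.327)
m=(r<.095)&(abs(W[...,2]-.031)<.003);q=W[m]
c=np.linalg.lstsq(np.c_[q[:,:2]-[.54,.327],np.ones(len(q))],q[:,2],rcond=None)[0];print("plane",c,len(q))
print(cv2.minAreaRect((q[:,:2]*1000).astype(np.float32)))
t=W[(r<.04)&(W[...,2]>.07)];print("block top",np.median(t[:,2]),t[:,:2].mean(0))
cv2.imwrite("pics/v3.png",cv2.resize(p[60:300,150:410],(650,600)))
```

```text
29.975 0.09285139914955781
plane [ 0.00038723 -0.00188732  0.03107806] 8601
((538.6942749023438, 326.2012023925781), (110.33332824707031, 140.0340576171875), 79.63041687011719)
block top 0.29806982687453204 [0.56009991 0.31962939]
```

View pics/v3.png

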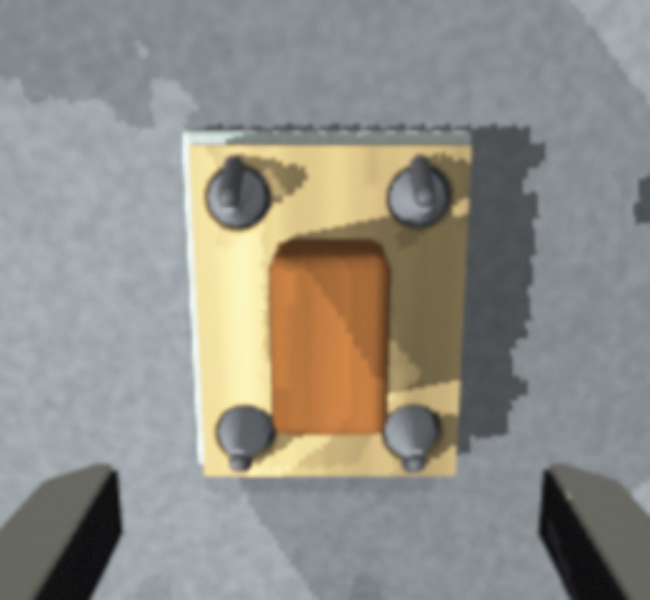

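All four studs stand through the holes, at (237,195), (420,195), (245,432) and (412,432), with their catches out over the board. The board is flat to about 0.1°, its top is at 31.1 mm, and it is centred within about 1.5 mm. Handing in.

```bash
python3 -c "
from station import ctrl
print(ctrl.hand_in(),ctrl.read_time())"
```

```text
the job is handed in; nothing more can be done
the job is handed in; nothing more can be done
```

The wooden four-hole mould board is pressed fully home on all four studs, released, and handed in at about 30 s; the first grasp closed on air because the real fingertips sit about 40 mm short of the reported TCP, which I corrected for.

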